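# Unhook the screw magazine and load the feeder

### The job

Take the screw magazine off the sloping rack: hold it by its orange nose, tip the nose up until the magazine is about level while its nib is still hooked on the ledge bar, then lift the nib off the bar and draw the lip out from under the yellow keeper. Lay it down flat on the bare bench, feet down, and let go; then take it again by its lip end and load it nose first under the hood of the blue feeder, pushed fully home, and let go. Leave the tape, the tin, the puck and the screwdriver where they are.

Things in the scene. Friction and masses are not known exactly. Their poses are not given: they have to be found in the camera images.
- mag_mid (a point): Screw magazine, loose, 0.2-0.4 kg: black cassette, body 140 (x) x 56 (y) x 26 mm (z), clear window on top, orange nose. Point: centre of the body; +z its top, +x from nose to lip. Body x -70 to +70; grip across the 56 mm width (sides are plain). On the rack only the nose half is free for fingers (x < -10), in the feeder only the lip half (x > +15).
- mag_nose (a point): Centre of the magazine's orange nose face, 70 mm from mag_mid along -x. A plastic foot, 40 wide, 10 deep, stands under the nose at x -70 to -60 (from mag_mid), and fits round the lower end of the rack's deck with 6 mm play. Axes as mag_mid.
- mag_nib (a point): Inner upper corner of the steel nib, at x +62, z -13 mm from mag_mid, where it meets the body's underside. The nib (x +62 to +70, 40 wide) hangs 10 mm down from here and hooks behind the ledge bar at the start. A steel lip, 36 wide, 5 thick (z -13 to -8), runs on from the body to x +112. Axes as mag_mid.
- magazine: The magazine itself: origin at the middle of the plane of its two feet (foot and nib are equally deep), 23 mm below mag_mid; axes as mag_mid. Set on a flat surface it stands level on foot and nib, mag_mid 23 mm up. The bench between rack and feeder is always bare over x 0.40 to 0.52, y -0.10 to 0.08 m (only a thin flat cord may run there).
- rack: Fixed rack, slope 30 degrees. Origin on the bench, x horizontal, the way the slope rises. Base plate x -65 to +125, 100 wide. The magazine lies on it nose low, pointing to -x, its body origin 85 mm over the rack's. Its deck is 40 mm wide: fingers may reach down beside the nose. Grey cheeks, 67 mm apart, 77 over all, flank the magazine from 5 mm on the nose side of its middle upward.
- ledge (a point): Mid-point of the axis of the steel ledge bar (8 mm thick, along the rack's y) that the nib hooks over. Turning the magazine 30 degrees about this axis, nose up, brings it level with the nib still hooked; the nose half comes free of the cheeks. Axes as rack.
- keeper (a point): Middle of the underside of the yellow keeper bar, 16 mm wide, over the lip's end, 6 mm above it. At the slope the magazine can rise only 6 mm, too little for its 10 mm nib. Tipped level, the lip sinks and it can rise 20 mm: ease the nib 3 mm off the bar (rack +x), lift about 15 mm, draw it 40 mm or more along the rack's -x, then up. Axes as rack.
- feeder: Fixed blue screw feeder. Origin on the bench; +x is the push-in direction. Floor 14 mm over the bench: an aluminium tongue 52 wide, x -85 to 0, then the hooded bay, 68 wide, 50 high over the floor, from x -10 to its back wall at +71. Guides flare out to x -27 at the mouth. On the hood a grey box (x +26 to +78) reaches 91 mm above the bench, a black cap on it 103.
- home (a point): Where mag_mid is when the magazine is fully home: standing on the feeder's floor, nose against the back wall (about 1 mm play), 37 mm above the feeder's origin. Axes as feeder; the magazine's +x then points along -x here.
- tape: Roll of black tape lying flat, 62 mm across, 19 high, loose bystander. Origin under its centre.
- tin: Yellow-lidded flat tin, 57 mm across, 24 high, loose bystander. Origin under its centre.
- puck: Finished black puck with a grey top, 148 mm across, 40 high, loose bystander. Origin at its underside.
- driver: Blue and black screwdriver, 163 mm long, loose bystander lying on the bench. Origin at its underside.

How it is judged (in metres and radians):
On the way, in this order (a step that is already met when the one before it is completed fails the run):
1. the magazine is tipped about level (within 16 degrees) with its nib still at the ledge bar (mag_nib within 14 mm of ledge) (angle between magazine's own z axis and vertical below 0.28 rad and distance between mag_nib and ledge below 0.014 m), for 0.1 s.
2. the magazine lies flat on the bench, right way up, released and at rest (height (world z) of mag_mid between 0.016 and 0.03 m and angle between magazine's own z axis and vertical below 0.1 rad and contact force between the fingers and magazine below 0.2 N and linear speed of magazine below 0.03 m/s), for 0.2 s.
At the end, for the whole second after the job is handed in: The magazine stands flat on the feeder's floor, right way up, nose first under the hood, within 8 mm of fully home and within 9 mm of the middle, released and at rest (x of mag_mid in the frame of feeder above -0.008 m and x of mag_nose in the frame of feeder above 0.055 m and y of mag_mid in the frame of feeder between -0.009 and 0.009 m and z of mag_mid in the frame of feeder between 0.031 and 0.042 m and angle between magazine's own z axis and vertical below 0.1 rad and contact force between the fingers and magazine below 0.2 N and linear speed of magazine below 0.02 m/s); the robot touches nothing.
It fails at once if the tape is pushed out of its place (distance of tape from where it was at the start of the episode above 0.04 m).
It fails at once if the tin is pushed out of its place (distance of tin from where it was at the start of the episode above 0.04 m).
It fails at once if the puck is pushed out of its place (distance of puck from where it was at the start of the episode above 0.04 m).
It fails at once if the screwdriver is pushed out of its place (distance of driver from where it was at the start of the episode above 0.04 m).
It also fails if it takes over 58 s, if anything falls off the work surface, if the arm or the gripper's body presses on something with over 40 N, if the wrist force passes 120 N, or if a joint passes its speed limit or range.

### The arm

A 6-joint arm with a two-finger parallel gripper is mounted at the origin on a cart in front of the work surface, level with it; the furniture and walls round the work are solid. World frame = base frame: x ahead of the robot, y to its left, z up, the work surface at z = 0. Lengths are in mm, angles in rad, forces in N, time in s.
With the tool pointing down it reaches from about 275 to 850 mm from the base axis. Payload 19 kg.
Tool frame: the origin (TCP) lies between the finger pads; the fingertips stand 17 mm ahead of it and the grasp point (between the pads) lies 2 mm behind it; z points along the fingers, y is the direction in which the jaws open and shut (so a half turn about z gives the same grasp; the last joint's range is limited). The gripper opens to 85 mm and grips with 20 to 120 N. Pads are 22 mm wide; open, the fingers measure 114 mm over their backs; the gripper's body (76 mm by 85 mm) begins 54 mm behind the grasp point. The pads swing forward as they close: fully open they stand 13 mm farther back than shut.
Start: joints at [-1.329, 0.15, 1.437, -0, 1.554, -0.134], TCP at [211.007, -534.853, 248.267] pointing down, gripper open.
Joint ranges: [-2.8, 2.8], [-0.68, 2.1], [0.12, 2.68], [-1.39, 4.53], [0.16, 2.79], [-2.81, 2.81]. Speed limits (rad/s): [1.89, 1.89, 2.22, 3.01, 3.01, 3.01].

### API

Orientations are given as a 3x3 rotation matrix whose columns are the frame's x, y, z axes.
In Python, from plant import r gives the robot as it stands.
- The arm moves only by the shell command python3 -m creep 'ROWS'. ROWS is text: rows parted by semicolons, each of 7 numbers parted by spaces: the shift along the tool's x, y, z in units of 50 mm (1.0 is 50 mm), then the turn, a rotation vector about the tool's x, y, z in rad, then the closure, from 0 (fully open) to 1 (shut). In form: tx ty tz rx ry rz gripper; .... A call has 1 to 12 rows; each row is the pose to reach, as a shift and turn from the pose commanded when the call began, along the tool's axes at that moment; what a row does not reach only later rows make up. A row lasts 1/8 s, in which the tool goes at most 62.5 mm and 10.7 degrees, less where a joint would pass 70% of its speed; a pose out of reach is approached as far as the arm can. A call with a gripper value outside its range is refused whole. The fingers move at their own pace and stop on an object; the grip force is fixed at half the most. Time passes only in rows, so rows that repeat a pose let the fingers close. It gives the time, the measured TCP pose, the force and the opening at its end, in the units of the state.
- r.observe(): the state, without advancing time (a new reading comes with each control period).
- r.grab_frame(name): name is "side" or "top"; returns the picture (420x560x3 uint8, red, green, blue); there is no depth.
- r.get_calibration(name): a dict with "mtx" (3x3 intrinsics, pixels), "extrinsics" (4x4, takes a point from camera to world coordinates). Camera axes: x right, y up, looking along -z (the intrinsics and any distortion apply to the point x, -y, -z); pixel columns grow to the right and rows downward; lengths in mm; the calibration is good to about 2 mm. A picture is of the moment at which its call begins. get_calibration takes no time and is no camera call.
- r.hand_in(): hands the job in, once; it reports no verdict.
The state is a dict: "clock": time; "joint_positions": joint angles; "qvel": joint speeds; "joint_torque": joint torques, N m; "tool_pos": TCP position; "ee_rot": TCP orientation; "ft_force": force on the tool from outside, world axes, zero at the start; "torque": the same for the moment, N m; "width": finger opening in mm.
Only numpy, scipy, OpenCV 4.12 (cv2) and the standard library are available. Lean on these libraries where they do the work, as an engineer would, in place of code of your own. Each camera call takes 0.05 s, during which the arm holds its last target.

## Working session

There is one attempt and no reset: what is moved stays moved. The work goes in short steps, Python scripts to look and compute and a shell command to move; the robot and the scene stay as the last step left them, time stands still between calls to the robot, and variables do not carry over. Pictures are saved under pics/ and viewed, and the job is handed in when it is done.

```bash
ls; mkdir -p pics
python3 - <<'E'
from plant import r
import cv2,numpy as np
np.set_printoptions(precision=4,suppress=True)
print(r.observe())
for n in("side","top"):
    cv2.imwrite(f"pics/{n}0.png",r.grab_frame(n)[:,:,::-1]); print(r.get_calibration(n))
E
```

```text
pics
{'clock': 0.0, 'joint_positions': array([-1.329 ,  0.151 ,  1.438 ,  0.    ,  1.5538, -0.134 ]), 'qvel': array([-0.0004, -0.0006, -0.0002, -0.0012,  0.0004, -0.0005]), 'joint_torque': array([  0.0041, -71.3058, -57.0865,   0.0001,   0.0091,  -0.    ]), 'tool_pos': array([ 210.9631, -534.6495,  247.6814]), 'ee_rot': array([[ 0.9302,  0.367 , -0.0003],
       [ 0.367 , -0.9302,  0.0012],
       [ 0.0002, -0.0012, -1.    ]]), 'ft_force': array([ 0.8844, -0.1545, -0.2147]), 'torque': array([-0.0517,  0.0001, -0.0308]), 'width': 85.40487786877786}
{'mtx': array([[493.7157,   0.    , 281.9822],
       [  0.    , 493.7157, 212.3718],
       [  0.    ,   0.    ,   1.    ]]), 'extrinsics': array([[  -0.9821,    0.1081,   -0.1539,  306.8923],
       [  -0.1881,   -0.57  ,    0.7998, 1042.6863],
       [  -0.0012,    0.8145,    0.5802,  876.9543],
       [   0.    ,    0.    ,    0.    ,    1.    ]])}
{'mtx': array([[501.8817,   0.    , 278.51  ],
       [  0.    , 501.8817, 207.0236],
       [  0.    ,   0.    ,   1.    ]]), 'extrinsics': array([[  -0.0083,    0.9899,   -0.1418,  271.5302],
       [  -1.    ,   -0.0084,   -0.0004,  -54.1506],
       [  -0.0016,    0.1418,    0.9899, 1698.6251],
       [   0.    ,    0.    ,    0.    ,    1.    ]])}
```

View pics/side0.png

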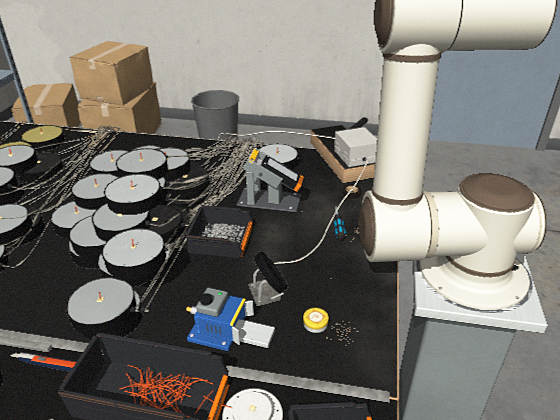

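View pics/top0.png

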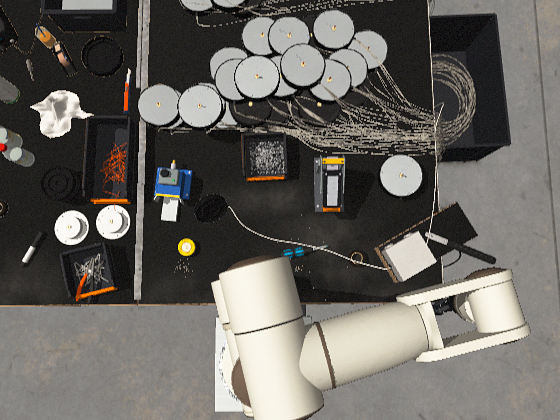

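```bash
cat > h.py <<'E'
import numpy as np,cv2
from plant import r
np.set_printoptions(precision=2,suppress=True)
def ray(n,u,v):
    c=r.get_calibration(n);K=c["mtx"];E=c["extrinsics"]
    d=np.linalg.inv(K)@[u,v,1.]; d=E[:3,:3]@(d*[1,-1,-1]); return E[:3,3],d
def atz(n,u,v,z):
    o,d=ray(n,u,v); return o+d*(z-o[2])/d[2]
def proj(n,P):
    c=r.get_calibration(n);K=c["mtx"];E=c["extrinsics"]
    p=(np.atleast_2d(P)-E[:3,3])@E[:3,:3]; p=p*[1,-1,-1]; p=p@K.T; return p[:,:2]/p[:,2:]
def tri(us,ut):
    A=[];b=[]
    for n,(u,v) in(("side",us),("top",ut)):
        o,d=ray(n,u,v); d=d/np.linalg.norm(d); M=np.eye(3)-np.outer(d,d); A.append(M); b.append(M@o)
    A=np.vstack(A);b=np.hstack(b); x,res,*_=np.linalg.lstsq(A,b,rcond=None); return x,np.sqrt(res)
def crop(n,img,x0,y0,w,h,f,out):
    c=img[y0:y0+h,x0:x0+w]; c=cv2.resize(c,None,fx=f,fy=f,interpolation=cv2.INTER_CUBIC)
    c=c.copy()
    for i in range(0,w,10):
        cv2.line(c,(i*f,0),(i*f,6 if (x0+i)%50 else 14),(0,255,0),1)
        if (x0+i)%20==0: cv2.putText(c,str(x0+i),(i*f,24),0,.4,(0,255,0))
    for i in range(0,h,10):
        cv2.line(c,(0,i*f),(6,i*f),(0,255,0),1)
        if (y0+i)%20==0: cv2.putText(c,str(y0+i),(8,i*f+4),0,.4,(0,255,0))
    cv2.imwrite(out,c)
E
python3 - <<'E'
from h import *
s=cv2.imread("pics/side0.png");t=cv2.imread("pics/top0.png")
crop("",s,230,130,100,90,8,"pics/sr.png")
crop("",s,180,270,100,80,8,"pics/sf.png")
crop("",t,300,140,70,80,7,"pics/tr.png")
crop("",t,140,150,70,80,7,"pics/tf.png")
E
```

```text
(no output)
```

View pics/sr.png

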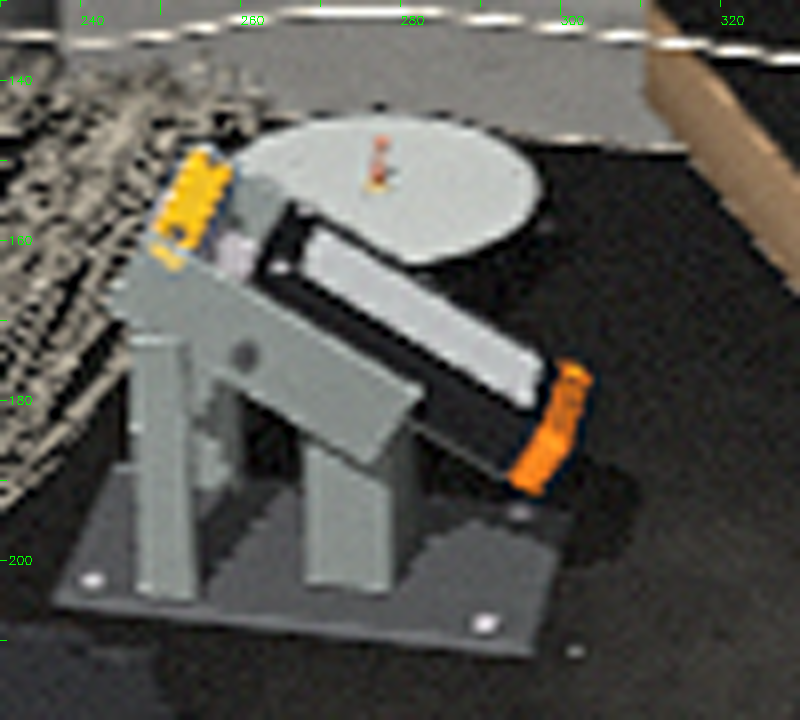

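View pics/sf.png

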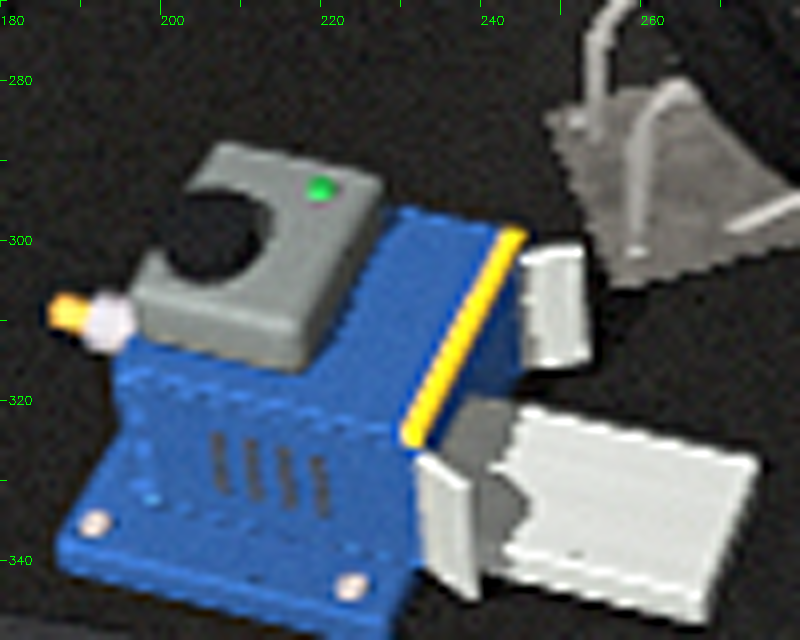

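View pics/tr.png

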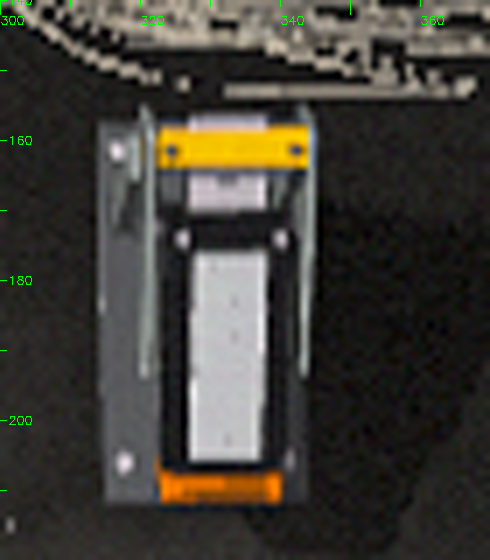

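View pics/tf.png

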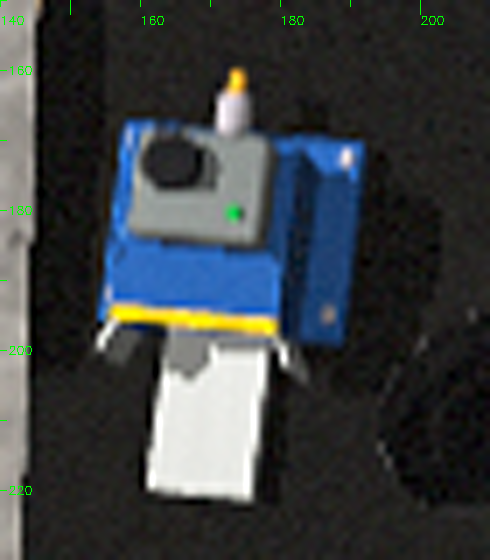

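```bash
cat > fit.py <<'E'
from h import *
from scipy.optimize import least_squares
c3,s3=np.cos(np.pi/6),.5
def Rz(a): return np.array([[np.cos(a),-np.sin(a),0],[np.sin(a),np.cos(a),0],[0,0,1]])
Rs=np.array([[c3,0,-s3],[0,1,0],[s3,0,c3]])
def mag2rack(P): return np.asarray(P)@Rs.T+[0,0,85]
rk=[("side",(-0+125,50,0),(236.5,205.6)),("side",(-65,50,0),(295.8,211.8)),
    ("top",(-65,50,5),(315,211.8)),("top",(125,50,5),(314,157.5)),("top",(-65,-50,5),(343.8,211.5))]
mg=[("side",(-70,28,-13),(297,191.8)),("side",(-70,-28,13),(303,177)),
    ("top",(-70,28,13),(322.8,211)),("top",(-70,-28,13),(340,211))]
rk+=[(n,tuple(mag2rack(p)),q) for n,p,q in mg]
fd=[("top",(-85,26,14),(161,219.8)),("top",(-85,-26,14),(176.3,221)),
 ("side",(-85,-26,14),(273.5,327)),("side",(-85,26,14),(267.5,346.5))]
def fit(L,x0):
    def f(p):
        o=[]
        for n,P,q in L:
            W=Rz(p[2])@np.array(P)+[p[0],p[1],0]; o.append((proj(n,W)[0]-q))
        return np.ravel(o)
    s=least_squares(f,x0,loss="soft_l1"); print(s.x[:2],np.degrees(s.x[2])); print(f(s.x).reshape(-1,2)); return s.x
if __name__=="__main__":
    rp=fit(rk,[600,-200,0]); fp=fit(fd,[550,250,0]); np.save("rp.npy",rp);np.save("fp.npy",fp)
    s=cv2.imread("pics/side0.png");t=cv2.imread("pics/top0.png")
    f=8
    def box(img,n,p,lo,hi,x0,y0,mag=False,col=(0,0,255)):
        C=np.array([[a,b,c] for a in(lo[0],hi[0]) for b in(lo[1],hi[1]) for c in(lo[2],hi[2])],float)
        if mag: C=mag2rack(C)
        q=(proj(n,C@Rz(p[2]).T+[p[0],p[1],0])-[x0,y0])*f
        for i in range(8):
            for b in(1,2,4):
                j=i^b
                if j>i: cv2.line(img,tuple(np.int32(q[i])),tuple(np.int32(q[j])),col,1)
    def up(i,x0,y0,w,h): return cv2.resize(i[y0:y0+h,x0:x0+w],None,fx=f,fy=f,interpolation=cv2.INTER_CUBIC)
    for n,im,wr,wf in(("side",s,(230,130,95,75+10),(180,270,100,75)),("top",t,(300,145,70,73),(140,155,70,73))):
        a=up(im,*wr); box(a,n,rp,(-65,-50,0),(125,50,5),*wr[:2]); box(a,n,rp,(-70,-28,-13),(70,28,13),*wr[:2],True,(0,255,0)); cv2.imwrite(f"pics/o_{n}_r.png",a)
        a=up(im,*wf); box(a,n,fp,(-85,-26,14),(0,26,14),*wf[:2]); box(a,n,fp,(-10,-34,14),(71,34,64),*wf[:2],col=(0,255,0)); cv2.imwrite(f"pics/o_{n}_f.png",a)
    print("tape",atz("top",212,207,10),"tin",atz("top",187,247,24),"puck",atz("top",403,175,40))
E
python3 fit.py; python3 -c "
import cv2,numpy as np
p=lambda n:cv2.imread('pics/o_'+n+'.png')
for k in 'rf':
    a,b=p('side_'+k),p('top_'+k);h=max(a.shape[0],b.shape[0])
    im=np.hstack([cv2.copyMakeBorder(x,0,h-x.shape[0],0,0,0) for x in(a,b)])
    cv2.imwrite('pics/oo_'+k+'.png',cv2.resize(im,(800,int(800*im.shape[0]/im.shape[1]))))
"
```

```text
[ 560.01 -227.78] 0.008213045273558954
[[ 0.47 -0.37]
 [ 1.16 -0.01]
 [ 0.1   0.47]
 [ 0.07  0.28]
 [ 0.68  0.52]
 [-2.17  5.19]
 [-0.96  4.63]
 [ 0.2  -0.4 ]
 [ 0.02 -0.54]]
[556.14 317.5 ] -3.394704676011039
[[-1.29 -0.07]
 [-1.25 -0.49]
 [ 0.33 -0.3 ]
 [ 0.19 -2.1 ]]
tape [515.38 172.7   10.  ] tin [379.34 252.76  24.  ] puck [ 614.46 -473.57   40.  ]
```

View pics/oo_r.png

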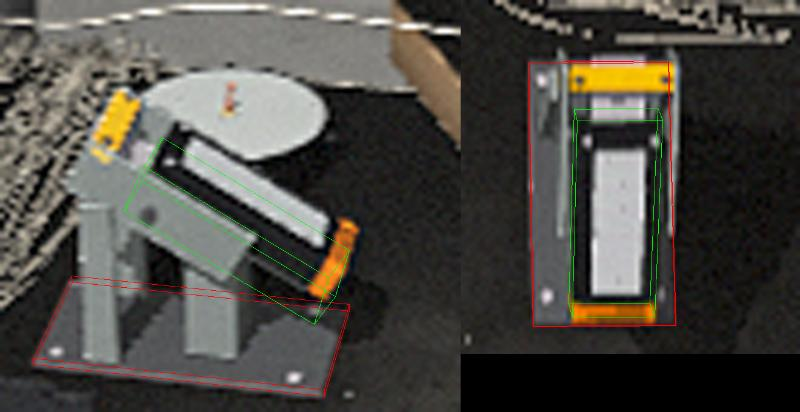

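View pics/oo_f.png

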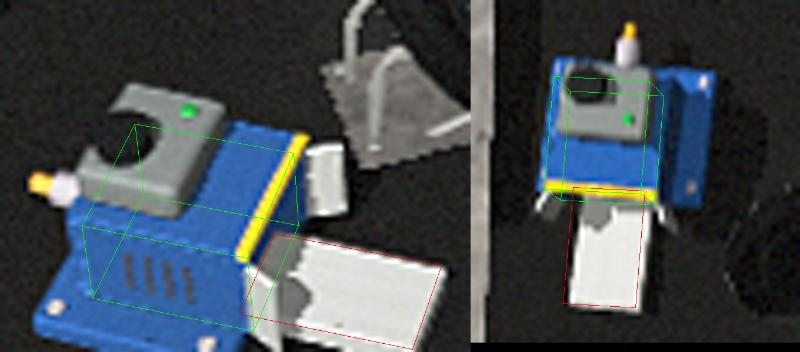

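Run:
```python
from fit import *
T=lambda s,t:print(*tri(s,t))
print("feeder: far-corner, near-corner, hood yellow right/far end, left/near end, cap centre, green led")
T((273.5,327),(176.3,221)); T((267.5,346.3),(160.8,220)); 
T((244,299.5),(179,196.5)); T((231,325),(155,194.5)); T((219.5,293.5),(173,180.3)); T((205,299),(164.5,173))
print("rack: mag nose top far, window nose-far, window nose near, screw pair")
T((302.5,176.5),(340,210.8)); 
T((296.5,175.5),(336,205.8));T((295,180.5),(327,205.8)); T((268,159),(338,175.3)) ;T((263.5,163.3),(324.2,174))
T((246,153),(341.8,163))
```

```text
feeder: far-corner, near-corner, hood yellow right/far end, left/near end, cap centre, green led
[469.92 293.43   9.12] [1.84]
[473.33 346.84   5.45] [0.61]
[543.14 274.55  64.97] [0.32]
[550.91 353.84  65.71] [0.43]
[593.53 290.34  89.78] [0.74]
[617.44 317.58  95.03] [1.42]
rack: mag nose top far, window nose-far, window nose near, screw pair
[ 490.27 -253.15   81.56] [1.75]
[ 506.16 -239.36   91.41] [2.84]
[ 506.16 -210.28   91.19] [2.45]
[ 596.18 -242.75  137.89] [1.61]
[ 599.38 -198.14  147.5 ] [2.5]
[ 650.97 -252.94  143.95] [24.51]
```

Run:
```python
from h import *
s=cv2.imread("pics/side0.png");t=cv2.imread("pics/top0.png")
crop("",s,280,165,40,40,16,"pics/sr2.png")
crop("",s,225,295,50,56,14,"pics/sf2.png")
crop("",t,150,190,40,40,14,"pics/tf2.png")
```

```text
(no output)
```

View pics/sr2.png

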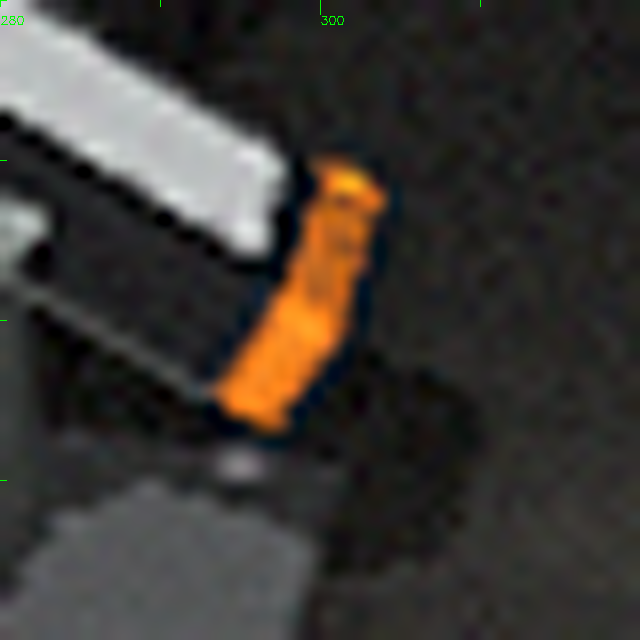

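View pics/tf2.png

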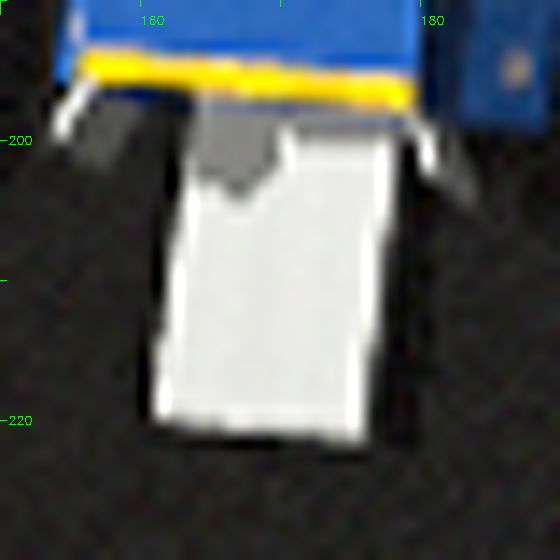

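```bash
sed -i 's/\[0,0,85\]/[-11.5,0,104.9]/; s/"side",(-70,28,-13),(297,191.8)/"side",(-70,28,-13),(297.6,192)/; s/"side",(-70,-28,13),(303,177)/"side",(-70,-28,13),(303.8,177)/' fit.py
sed -i 's/^fd=.*/fd=[("top",(-85,26,14),(160.6,219.8)),("top",(-85,-26,14),(175.8,221.2)),("top",(-10,-39,66),(179.3,197.2)),("top",(-10,39,66),(154.8,194.9)),("side",(-10,-39,66),(244.4,299.5)),("side",(-10,39,66),(231,325.5)),/; s/(267.5,346.5))\]/(267.5,347))]/' fit.py
python3 fit.py; python3 -c "
import cv2,numpy as np
p=lambda n:cv2.imread('pics/o_'+n+'.png')
for k in 'rf':
    a,b=p('side_'+k),p('top_'+k);h=max(a.shape[0],b.shape[0])
    im=np.hstack([cv2.copyMakeBorder(x,0,h-x.shape[0],0,0,0) for x in(a,b)])
    cv2.imwrite('pics/oo_'+k+'.png',cv2.resize(im,(800,int(800*im.shape[0]/im.shape[1]))))
"
```

```text
[ 563.44 -226.14] -0.03198631034482946
[[-0.74 -0.21]
 [-0.05  0.18]
 [-0.41 -0.54]
 [-0.39 -0.69]
 [ 0.16 -0.47]
 [-0.15  0.1 ]
 [ 0.89 -0.31]
 [ 0.26  1.24]
 [ 0.29  1.1 ]]
[555.69 314.07] -5.791986212108271
[[-0.89 -0.34]
 [-0.82 -0.32]
 [-0.89 -0.28]
 [ 0.14 -0.13]
 [-0.14  0.28]
 [ 0.68 -0.47]
 [ 0.86 -0.15]
 [-0.23 -2.65]]
tape [515.38 172.7   10.  ] tin [379.34 252.76  24.  ] puck [ 614.46 -473.57   40.  ]
```

View pics/oo_r.png

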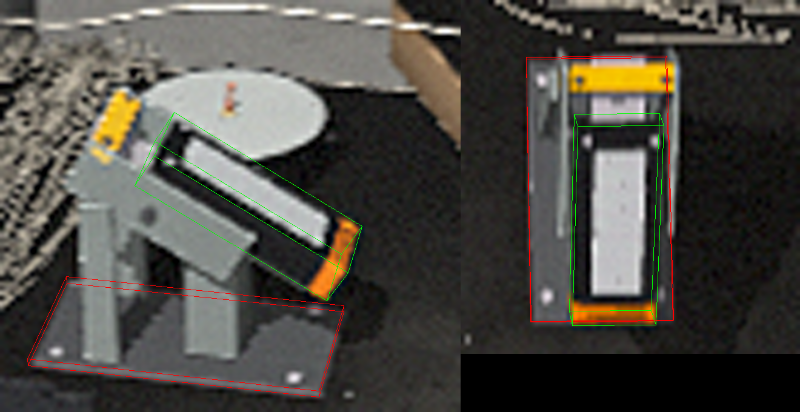

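View pics/oo_f.png

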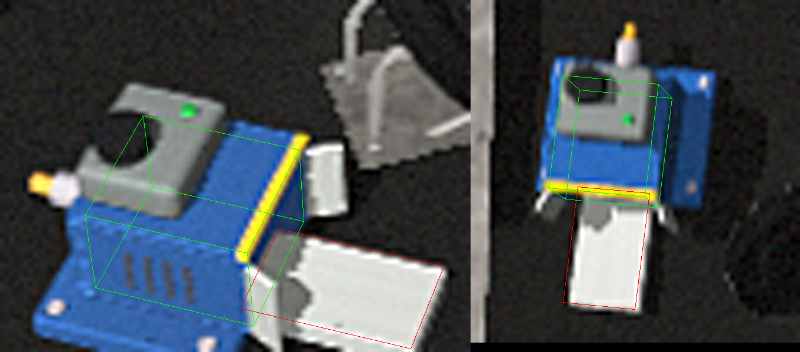

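Run:
```python
from fit import *
fd[-1]=("side",(-85,26,14),(268,345.5))
fp=fit(fd,[550,300,0]); np.save("fp.npy",fp)
# magazine alone, free x,y,z (yaw 0)
M=mg+[("side",(70,28,13),(262.5,163.5))]*0
def f(p):
    return np.ravel([proj(n,Rs@np.array(P)+p)[0]-q for n,P,q in mg])
s=least_squares(f,[555,-226,105]); print("mag_mid",s.x,f(s.x).reshape(-1,2))
rp=fit(rk[:5],[560,-226,0])
```

```text
Traceback (most recent call last):
  File "fit.py", line 20, in fit
    s=least_squares(f,x0,loss="soft_l1"); print(s.x[:2],np.degrees(s.x[2])); print(f(s.x).reshape(-1,2)); return s.x
  File "fit.py", line 18, in f
    W=Rz(p[2])@np.array(P)+[p[0],p[1],0]; o.append((proj(n,W)[0]-q))
                                                    ~~~~^^^^^
  File "h.py", line 10, in proj
    c=r.get_calibration(n);K=c["mtx"];E=c["extrinsics"]
ValueError: time passes only in moves, steps and waits
```

```bash
python3 - <<'E'
s=open("h.py").read()
s=s.replace('r.get_calibration(n)','cal(n)').replace('def ray','''import functools,os,pickle
@functools.lru_cache
def cal(n):
    f=f"cal_{n}.pkl"
    if not os.path.exists(f): pickle.dump(r.get_calibration(n),open(f,"wb"))
    return pickle.load(open(f,"rb"))
def ray''',1)
open("h.py","w").write(s)
E
cat > a.py <<'E'
from fit import *
fd[-1]=("side",(-85,26,14),(268,345.5))
fp=fit(fd,[550,300,0]); np.save("fp.npy",fp)
def f(p):
    return np.ravel([proj(n,Rs@np.array(P)+p)[0]-q for n,P,q in mg])
s=least_squares(f,[555,-226,105]); print("mag_mid",s.x,f(s.x).reshape(-1,2))
rp=fit(rk[:5],[560,-226,0])
E
python3 a.py
```

```text
[555.52 314.1 ] -5.513481692208706
[[-0.79 -0.24]
 [-0.71 -0.3 ]
 [-0.87 -0.28]
 [ 0.14 -0.03]
 [-0.14  0.27]
 [ 0.85 -0.44]
 [ 0.93 -0.28]
 [-0.54 -1.26]]
mag_mid [ 554.28 -225.39  104.95] [[-0.94  0.14]
 [ 0.1  -0.28]
 [ 0.03  0.53]
 [ 0.06  0.38]]
[ 561.78 -226.71] -0.13625373580701192
[[-0.18 -0.3 ]
 [ 0.48  0.15]
 [-0.27 -0.08]
 [-0.16 -0.25]
 [ 0.31  0.04]]
```

```bash
cat > pl.py <<'E'
from h import *
from scipy.spatial.transform import Rotation as Ro
def tool(yaw,tilt=0):
    # tool x at world yaw (deg), z down; tilt tips tool z towards tool x heading
    B=np.diag([1.,-1,-1]); return (Ro.from_euler('z',yaw,degrees=True)*Ro.from_euler('y',-tilt,degrees=True)).as_matrix()@B
def rel(p0,R0,p,R):
    return np.r_[R0.T@(np.array(p)-p0)/50, Ro.from_matrix(R0.T@R).as_rotvec()]
def show(wps,p0=None,R0=None):
    o=r.observe(); p0=o["tool_pos"] if p0 is None else p0; R0=o["ee_rot"] if R0 is None else R0
    print("clk",o["clock"],"tcp",o["tool_pos"],"w",o["width"],"F",o["ft_force"])
    for w in wps: print(np.array2string(rel(p0,R0,*w),precision=3,suppress_small=True))
E
python3 - <<'E'
from pl import *
print(tool(0,30))
show([((465,-226,240),tool(0,30)),((472,-226,160),tool(0,30))],np.array([211,-534.85,248.27]))
for q in [(228,208),(250,230),(280,240),(320,247)]: print(atz("top",*q,2))
E
```

```text
[[ 0.87  0.    0.5 ]
 [ 0.   -1.    0.  ]
 [ 0.5   0.   -0.87]]
clk 0.1 tcp [ 210.96 -534.7   247.74] w 85.61707301002046 F [ 0.48 -0.63 -0.6 ]
[ 6.992 -3.881  0.17  -0.099  0.517  0.367]
[ 7.122 -3.828  1.77  -0.099  0.517  0.367]
[512.62 119.1    2.  ]
[436.59  43.99   2.  ]
[401.78 -57.51   2.  ]
[ 377.   -192.34    2.  ]
```

```bash
python3 -m creep '7 -3.88 0.17 -0.1 0.517 0.367 0;7 -3.88 0.17 -0.1 0.517 0.367 0;7 -3.88 0.17 -0.1 0.517 0.367 0;7 -3.88 0.17 -0.1 0.517 0.367 0;7 -3.88 0.17 -0.1 0.517 0.367 0;7 -3.88 0.17 -0.1 0.517 0.367 0;7 -3.88 0.17 -0.1 0.517 0.367 0;7 -3.88 0.17 -0.1 0.517 0.367 0;7 -3.88 0.17 -0.1 0.517 0.367 0;7.12 -3.83 1.77 -0.1 0.517 0.367 0;7.12 -3.83 1.77 -0.1 0.517 0.367 0;7.12 -3.83 1.77 -0.1 0.517 0.367 0'
python3 - <<'E'
from pl import *
show([((517,-226,82),tool(0,30))])
cv2.imwrite("pics/s1.png",r.grab_frame("side")[:,:,::-1]);cv2.imwrite("pics/t1.png",r.grab_frame("top")[:,:,::-1])
crop("",cv2.imread("pics/s1.png"),220,100,120,120,5,"pics/s1c.png");crop("",cv2.imread("pics/t1.png"),290,130,80,110,5,"pics/t1c.png")
E
```

```text
clock: 1.6
tool_pos: [471.0, -226.6, 158.5]
ee_rot: [[0.867, -0.002, 0.498], [-0.002, -1.0, -0.001], [0.498, -0.0, -0.867]]
ft_force: [-0.2, 0.5, 1.3]
width: 85.4
clk 1.6 tcp [ 471.03 -226.6   158.49] w 85.42610073710203 F [-0.15  0.47  1.3 ]
[ 0.035 -0.013  1.785  0.001  0.002 -0.002]
```

View pics/s1c.png

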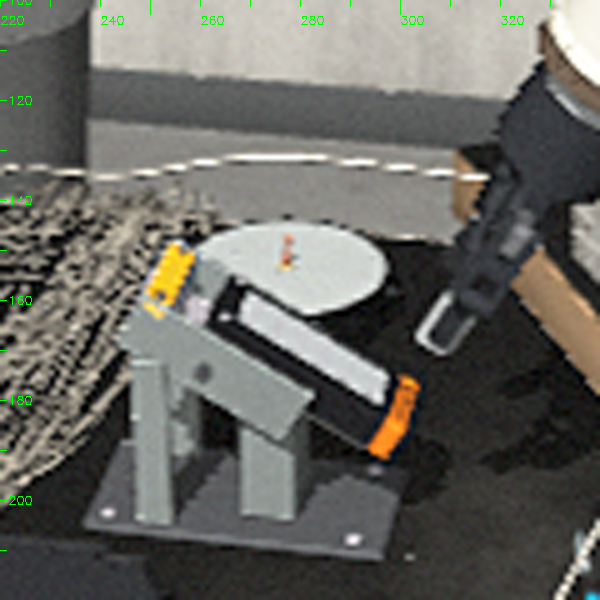

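View pics/t1c.png

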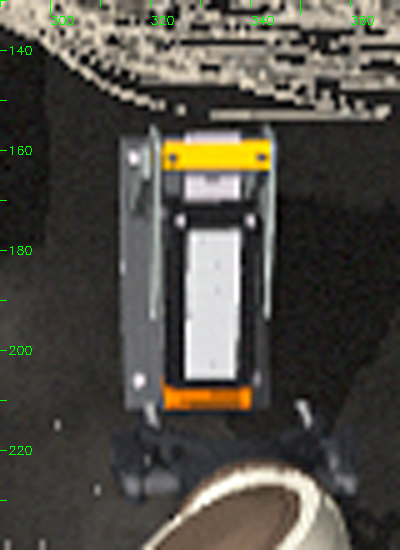

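Run:
```python
from pl import *
o=r.observe();p=o["tool_pos"];R=o["ee_rot"]
for n in("top","side"):
    print(n,proj(n,[p+R@np.array([0,y,17]) for y in(-48,0,48)]), "mag nose top mid",proj(n,[[552.5-67.1,-226,81.2],[552.5-67.1,-226-28,81.2]]))
```

```text
top [[318.8  210.96]
 [334.18 210.85]
 [349.56 210.74]] mag nose top mid [[331.64 211.99]
 [340.26 211.92]]
side [[302.84 170.94]
 [305.36 162.78]
 [307.75 155.04]] mag nose top mid [[303.1  181.39]
 [304.49 176.68]]
```

```bash
python3 -m creep '0.02 -0.03 0.8 0 0 0 0;0.02 -0.03 1.4 0 0 0 0;0.02 -0.03 1.78 0 0 0 0;0.02 -0.03 1.78 0 0 0 0'
python3 - <<'E'
from pl import *
cv2.imwrite("pics/s2.png",r.grab_frame("side")[:,:,::-1]);cv2.imwrite("pics/t2.png",r.grab_frame("top")[:,:,::-1])
crop("",cv2.imread("pics/s2.png"),220,100,120,120,5,"pics/s2c.png");crop("",cv2.imread("pics/t2.png"),290,130,80,110,5,"pics/t2c.png")
E
```

```text
clock: 2.2
tool_pos: [517.5, -224.9, 83.4]
ee_rot: [[0.866, -0.0, 0.5], [0.0, -1.0, -0.001], [0.5, 0.001, -0.866]]
ft_force: [-0.1, 0.6, 0.7]
width: 85.3
```

View pics/s2c.png

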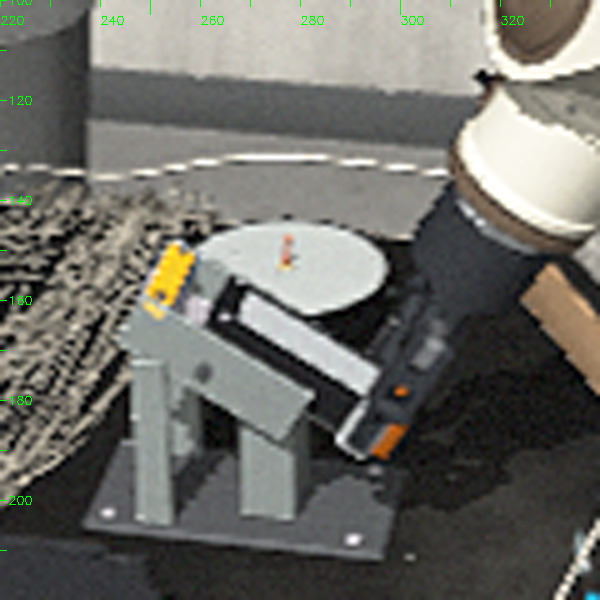

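View pics/t2c.png

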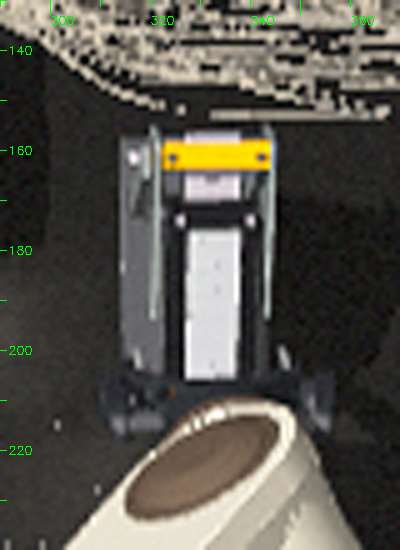

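```bash
python3 -m creep '0 0 0 0 0 0 1;0 0 0 0 0 0 1;0 0 0 0 0 0 1;0 0 0 0 0 0 1;0 0 0 0 0 0 1;0 0 0 0 0 0 1'
python3 - <<'E'
from pl import *
o=r.observe();print(o["ft_force"],o["torque"])
p0=o["tool_pos"];R0=o["ee_rot"]
L=np.array([552.5+58.7,0,104.9+14.3])
for d in(5,10,15,20,25,30,33):
    Q=Ro.from_euler('y',d,degrees=True).as_matrix()  # check sign below
    LL=np.array([L[0],p0[1],L[2]])
    print(d,rel(p0,R0,LL+Q@(p0-LL),Q@R0), (LL+Q@(p0-LL))[[0,2]])
E
```

```text
clock: 3.05
tool_pos: [517.2, -225.1, 84.4]
ee_rot: [[0.866, -0.0, 0.501], [0.001, -1.0, -0.003], [0.501, 0.003, -0.866]]
ft_force: [-13.8, 1.0, 13.4]
width: 55.2
[-13.81   1.02  13.4 ] [0.25 0.9  0.03]
5 [ 0.04  0.   -0.17  0.   -0.09 -0.  ] [514.52  92.75]
10 [ 0.09  0.   -0.34  0.   -0.17 -0.  ] [512.58 101.28]
15 [ 0.16  0.   -0.5   0.   -0.26 -0.  ] [511.39 109.94]
20 [ 0.24  0.   -0.66  0.   -0.35 -0.  ] [510.96 118.67]
25 [ 0.33  0.   -0.8   0.   -0.44 -0.  ] [511.3  127.41]
30 [ 0.43  0.   -0.94  0.   -0.52 -0.  ] [512.39 136.09]
33 [ 0.5   0.   -1.02  0.   -0.58 -0.  ] [513.41 141.24]
```

```bash
python3 -m creep '0 0 -0.03 0 0 0 1;0.05 0 -0.2 0 -0.09 0 1;0.11 0 -0.37 0 -0.17 0 1;0.18 0 -0.53 0 -0.26 0 1;0.18 0 -0.53 0 -0.26 0 1'
python3 - <<'E'
from pl import *
o=r.observe();print(o["ft_force"],o["torque"])
cv2.imwrite("pics/s3.png",r.grab_frame("side")[:,:,::-1])
crop("",cv2.imread("pics/s3.png"),220,100,120,120,5,"pics/s3c.png")
E
```

```text
clock: 3.68
tool_pos: [512.7, -224.7, 111.4]
ee_rot: [[0.965, 0.001, 0.262], [0.001, -1.0, -0.002], [0.262, 0.002, -0.965]]
ft_force: [-0.1, 0.9, -3.1]
width: 54.8
[-0.09  0.88 -3.06] [-0.01  0.38  0.01]
```

View pics/s3c.png

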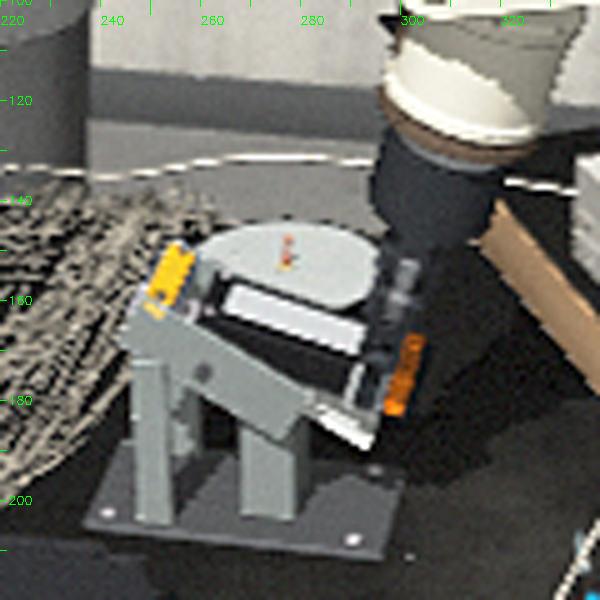

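Run:
```python
from pl import *
o=r.observe();p0=o["tool_pos"];R0=o["ee_rot"]
LL=np.array([611.7,p0[1],119.2])
for d in(5,10,15):
    Q=Ro.from_euler('y',d,degrees=True).as_matrix()
    print(d,rel(p0,R0,LL+Q@(p0-LL),Q@R0))
```

```text
5 [ 0.04  0.   -0.17  0.   -0.09 -0.  ]
10 [ 0.09  0.   -0.34  0.   -0.17 -0.  ]
15 [ 0.16  0.   -0.5   0.   -0.26 -0.  ]
```

```bash
python3 -m creep '0.04 0 -0.17 0 -0.09 0 1;0.09 0 -0.34 0 -0.17 0 1;0.16 0 -0.5 0 -0.262 0 1;0.16 0 -0.5 0 -0.262 0 1;0.16 0 -0.5 0 -0.262 0 1'
python3 - <<'E'
from pl import *
o=r.observe();print(o["ft_force"],o["torque"])
cv2.imwrite("pics/s4.png",r.grab_frame("side")[:,:,::-1])
crop("",cv2.imread("pics/s4.png"),230,120,90,90,8,"pics/s4c.png")
E
```

```text
clock: 4.35
tool_pos: [512.4, -224.3, 135.8]
ee_rot: [[1.0, -0.0, 0.003], [-0.0, -1.0, -0.0], [0.003, 0.0, -1.0]]
ft_force: [0.5, -0.6, -2.8]
width: 55.2
[ 0.48 -0.58 -2.82] [0.04 0.13 0.  ]
```

View pics/s4c.png

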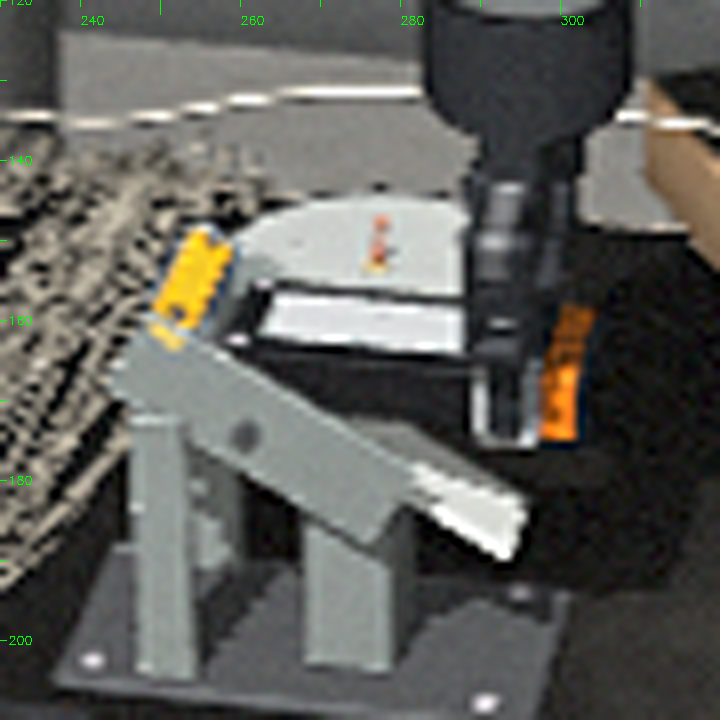

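```bash
python3 -m creep '0.06 0 0 0 0 0 1;0.06 0 -0.1 0 0 0 1;0.06 0 -0.2 0 0 0 1;0.06 0 -0.3 0 0 0 1;0.06 0 -0.3 0 0 0 1'
python3 - <<'E'
from pl import *
o=r.observe();print(o["ft_force"],o["torque"])
cv2.imwrite("pics/s5.png",r.grab_frame("side")[:,:,::-1])
crop("",cv2.imread("pics/s5.png"),230,120,90,90,8,"pics/s5c.png")
E
```

```text
clock: 5.03
tool_pos: [516.2, -224.7, 152.5]
ee_rot: [[1.0, -0.0, 0.002], [-0.0, -1.0, -0.002], [0.002, 0.002, -1.0]]
ft_force: [0.4, 0.4, -2.5]
width: 55.1
[ 0.41  0.44 -2.46] [ 0.05  0.16 -0.  ]
```

View pics/s5c.png

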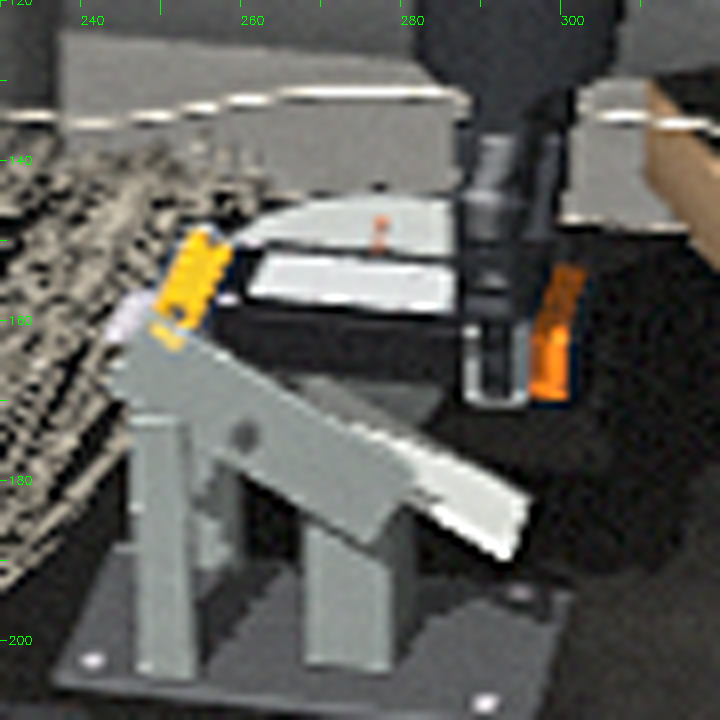

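```bash
python3 -m creep '-0.25 0 0 0 0 0 1;-0.6 0 0 0 0 0 1;-1 0 0 0 0 0 1;-1.4 0 0 0 0 0 1;-1.4 0 0 0 0 0 1;-1.4 0 -1.2 0 0 0 1;-1.4 0 -1.6 0 0 0 1;-1.4 0 -1.6 0 0 0 1'
python3 - <<'E'
from pl import *
o=r.observe();print(o["ft_force"],o["torque"])
# first waypoint: rotate/translate to bench, mag yaw 90, mid (485,-25): TCP at mag x=xg
xg=-42
u=np.array([0,1.,0])
tgt=np.array([485,-25,0])+xg*u
print(tgt)
show([((tgt[0],tgt[1],200),tool(90)),((tgt[0],tgt[1],60),tool(90))])
cv2.imwrite("pics/t6.png",r.grab_frame("top")[:,:,::-1]);cv2.imwrite("pics/s6.png",r.grab_frame("side")[:,:,::-1])
E
```

```text
clock: 6.08
tool_pos: [446.1, -224.7, 232.9]
ee_rot: [[1.0, -0.0, 0.004], [-0.0, -1.0, -0.003], [0.004, 0.003, -1.0]]
ft_force: [0.2, -0.8, -2.8]
width: 55.1
[ 0.18 -0.79 -2.83] [-0.02  0.11  0.01]
[485. -67.   0.]
clk 6.075 tcp [ 446.14 -224.7   232.95] w 55.09251370751304 F [ 0.18 -0.79 -2.83]
[ 0.774 -3.156  0.652  0.005 -0.001 -1.571]
[ 0.763 -3.165  3.452  0.005 -0.001 -1.571]
```

View pics/t6.png

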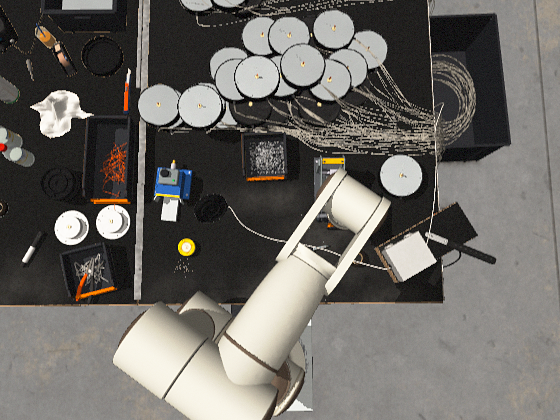

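View pics/s6.png

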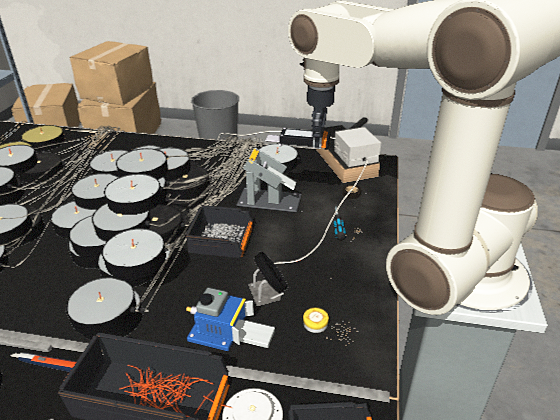

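```bash
python3 -m creep '0.3 -0.8 0.2 0 0 -0.18 1;0.6 -1.6 0.3 0 0 -0.36 1;0.78 -2.4 0.4 0 0 -0.54 1;0.78 -3.16 0.5 0 0 -0.72 1;0.78 -3.16 0.65 0 0 -0.9 1;0.78 -3.16 0.65 0 0 -1.08 1;0.78 -3.16 0.65 0 0 -1.26 1;0.78 -3.16 0.65 0 0 -1.44 1;0.78 -3.16 0.65 0 0 -1.571 1;0.78 -3.16 1.8 0 0 -1.571 1;0.78 -3.16 2.6 0 0 -1.571 1;0.78 -3.16 2.6 0 0 -1.571 1'
python3 - <<'E'
from pl import *
o=r.observe();print(o["joint_positions"],o["ft_force"],o["torque"])
cv2.imwrite("pics/t7.png",r.grab_frame("top")[:,:,::-1]);cv2.imwrite("pics/s7.png",r.grab_frame("side")[:,:,::-1])
crop("",cv2.imread("pics/s7.png"),230,160,120,120,6,"pics/s7c.png")
E
```

```text
clock: 7.68
tool_pos: [483.0, -66.0, 98.2]
ee_rot: [[0.0, 1.0, -0.005], [1.0, -0.0, 0.0], [0.0, -0.005, -1.0]]
ft_force: [0.2, 0.9, -2.2]
width: 55.1
[-0.29  0.07  1.84 -0.    1.24 -0.29] [ 0.17  0.86 -2.24] [-0.12 -0.02  0.03]
```

View pics/s7c.png

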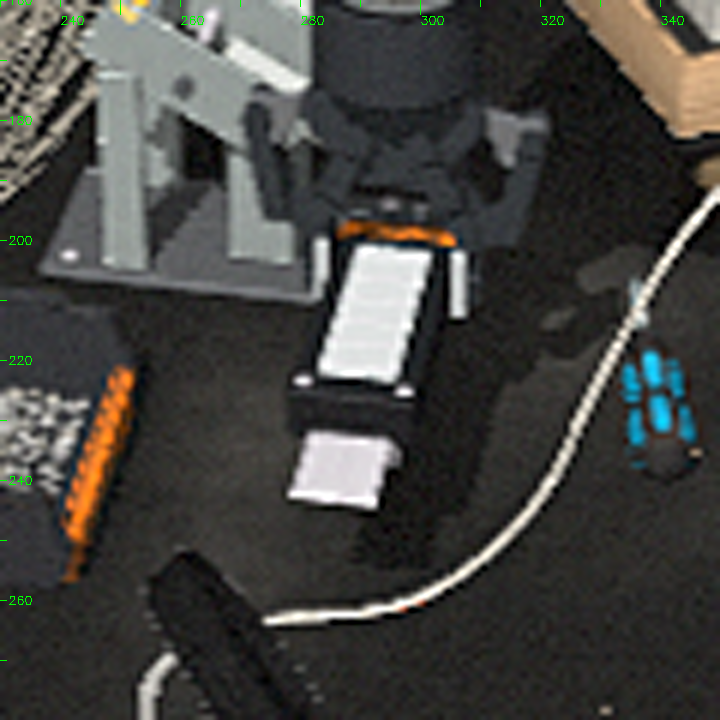

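View pics/t7.png

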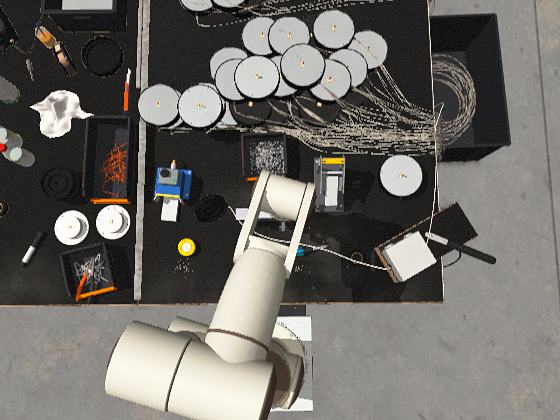

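```bash
python3 -m creep '0 0 0.6 0 0 0 1;0 0 1.1 0 0 0 1;0 0 1.3 0 0 0 1;0 0 1.4 0 0 0 1;0 0 1.4 0 0 0 1'; python3 -m creep '0 0 0.04 0 0 0 1;0 0 0.04 0 0 0 1'
```

```text
clock: 8.4
tool_pos: [485.7, -66.9, 32.4]
ee_rot: [[0.0, 1.0, 0.003], [1.0, -0.0, -0.002], [-0.002, 0.003, -1.0]]
ft_force: [0.6, -0.4, -3.3]
width: 54.7
clock: 8.65
tool_pos: [485.3, -66.8, 29.9]
ee_rot: [[0.0, 1.0, 0.002], [1.0, -0.0, -0.002], [-0.002, 0.002, -1.0]]
ft_force: [-0.3, -0.1, -3.6]
width: 55.0
```

```bash
python3 -m creep '0 0 0.04 0 0 0 1;0 0 0.04 0 0 0 1'; python3 -m creep '0 0 0.03 0 0 0 1;0 0 0.03 0 0 0 1';python3 -m creep '0 0 0.03 0 0 0 1;0 0 0.03 0 0 0 1'
```

```text
clock: 8.9
tool_pos: [485.1, -66.7, 27.5]
ee_rot: [[0.0, 1.0, 0.001], [1.0, -0.0, -0.001], [-0.001, 0.001, -1.0]]
ft_force: [-0.5, -0.4, -2.6]
width: 55.0
clock: 9.15
tool_pos: [485.1, -66.7, 26.0]
ee_rot: [[0.0, 1.0, 0.001], [1.0, -0.0, -0.001], [-0.001, 0.001, -1.0]]
ft_force: [-0.1, -0.7, -3.4]
width: 54.9
clock: 9.4
tool_pos: [485.2, -66.7, 24.5]
ee_rot: [[0.0, 1.0, 0.001], [1.0, -0.0, -0.001], [-0.001, 0.001, -1.0]]
ft_force: [-0.0, -0.1, -2.4]
width: 55.0
```

```bash
python3 -m creep '0 0 0.03 0 0 0 1;0 0 0.03 0 0 0 1'; python3 -m creep '0 0 0.03 0 0 0 1;0 0 0.03 0 0 0 1'
python3 - <<'E'
from pl import *
cv2.imwrite("pics/s8.png",r.grab_frame("side")[:,:,::-1])
crop("",cv2.imread("pics/s8.png"),230,170,100,100,7,"pics/s8c.png")
E
```

```text
clock: 9.65
tool_pos: [485.3, -66.8, 23.1]
ee_rot: [[0.0, 1.0, 0.002], [1.0, -0.0, -0.001], [-0.001, 0.002, -1.0]]
ft_force: [0.6, 0.4, -2.3]
width: 54.9
clock: 9.9
tool_pos: [485.3, -66.8, 22.6]
ee_rot: [[0.0, 1.0, 0.002], [1.0, -0.0, -0.002], [-0.002, 0.002, -1.0]]
ft_force: [-8.0, 1.1, 18.7]
width: 55.1
```

View pics/s8c.png

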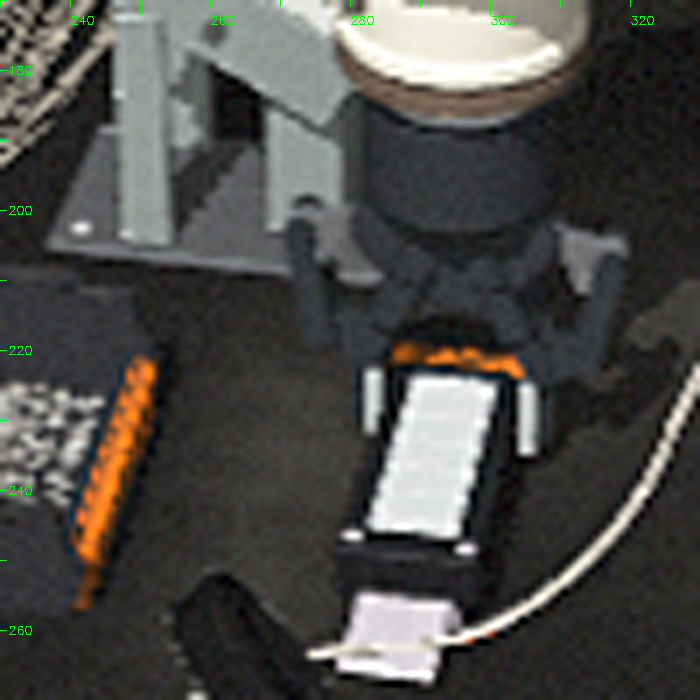

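```bash
python3 -m creep '0 0 -0.01 0 0 0 0;0 0 -0.01 0 0 0 0;0 0 -0.01 0 0 0 0;0 0 -0.01 0 0 0 0;0 0 -0.7 0 0 0 0;0 0 -1.4 0 0 0 0;0 0 -1.4 0 0 0 0;0.8 0 -1.4 0 0 0 0;1.73 0 -1.4 0 0 0 0;1.73 0 -1.4 0 0 0 0'
python3 - <<'E'
from pl import *
o=r.observe();print(o["joint_positions"],o["ft_force"])
cv2.imwrite("pics/s9.png",r.grab_frame("side")[:,:,::-1]);cv2.imwrite("pics/t9.png",r.grab_frame("top")[:,:,::-1])
crop("",cv2.imread("pics/s9.png"),230,170,100,100,7,"pics/s9c.png")
crop("",cv2.imread("pics/t9.png"),190,170,110,80,7,"pics/t9c.png")
E
```

```text
clock: 11.2
tool_pos: [484.6, 22.1, 90.7]
ee_rot: [[-0.003, 1.0, 0.0], [1.0, 0.003, -0.001], [-0.001, 0.0, -1.0]]
ft_force: [0.3, -1.6, 0.4]
width: 85.4
[-0.11  0.07  1.85 -0.    1.21 -0.12] [ 0.28 -1.55  0.44]
```

View pics/s9c.png

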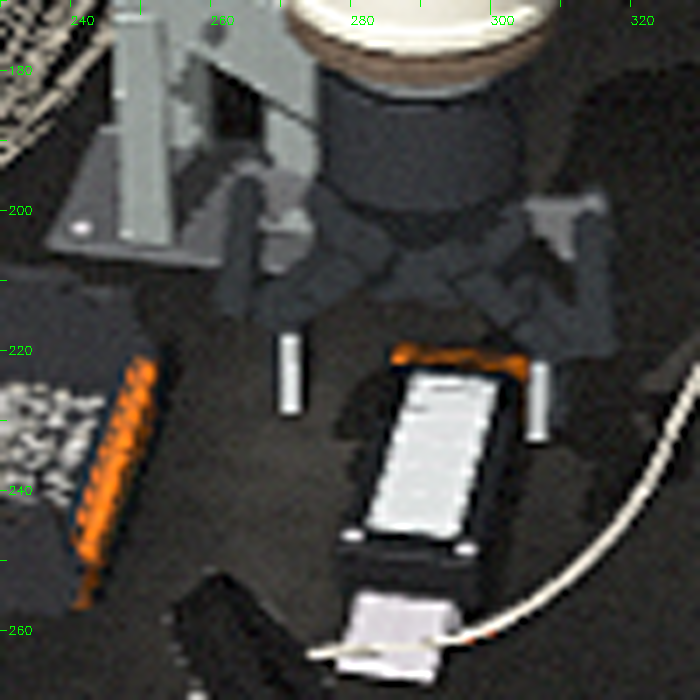

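View pics/t9c.png

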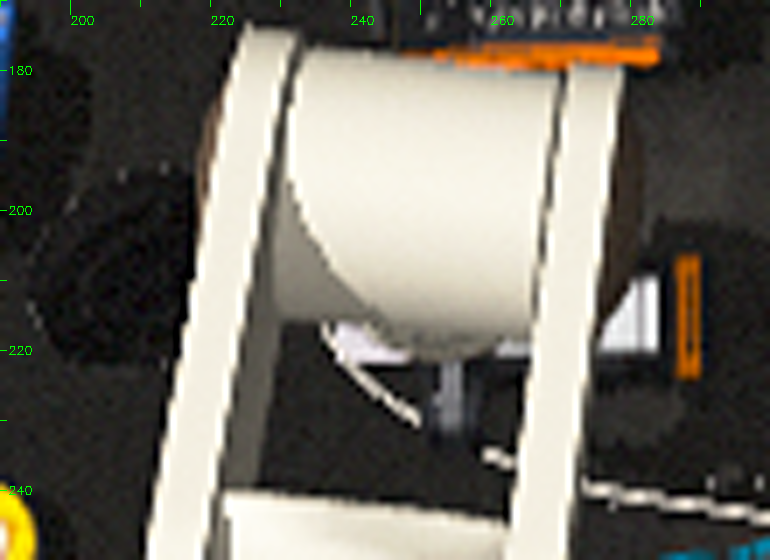

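```bash
python3 - <<'E'
from h import *
print(atz("top",288.3,215.5,36),atz("side",286,221,36),atz("side",304,222.5,36))
E
python3 -m creep '0 0 0.6 0 0 0 0;0 0 1.1 0 0 0 0;0 0 1.3 0 0 0 0;0 0 1.3 0 0 0 0'; python3 -m creep '0 0 0 0 0 0 1;0 0 0 0 0 0 1;0 0 0 0 0 0 1;0 0 0 0 0 0 1;0 0 0 0 0 0 1;0 0 0 0 0 0 1'
python3 - <<'E'
from pl import *
cv2.imwrite("pics/s10.png",r.grab_frame("side")[:,:,::-1])
crop("",cv2.imread("pics/s10.png"),230,170,100,100,7,"pics/s10c.png")
E
```

```text
[480.79 -85.86  36.  ] [510.66 -76.86  36.  ] [458.9  -79.35  36.  ]
clock: 11.8
tool_pos: [485.1, 19.2, 26.2]
ee_rot: [[0.001, 1.0, 0.001], [1.0, -0.001, -0.001], [-0.001, 0.001, -1.0]]
ft_force: [0.0, 0.0, 0.3]
width: 85.4
clock: 12.55
tool_pos: [485.8, 19.6, 27.6]
ee_rot: [[0.0, 1.0, 0.003], [1.0, -0.0, -0.002], [-0.002, 0.003, -1.0]]
ft_force: [-1.6, -1.5, 8.9]
width: 55.0
```

View pics/s10c.png

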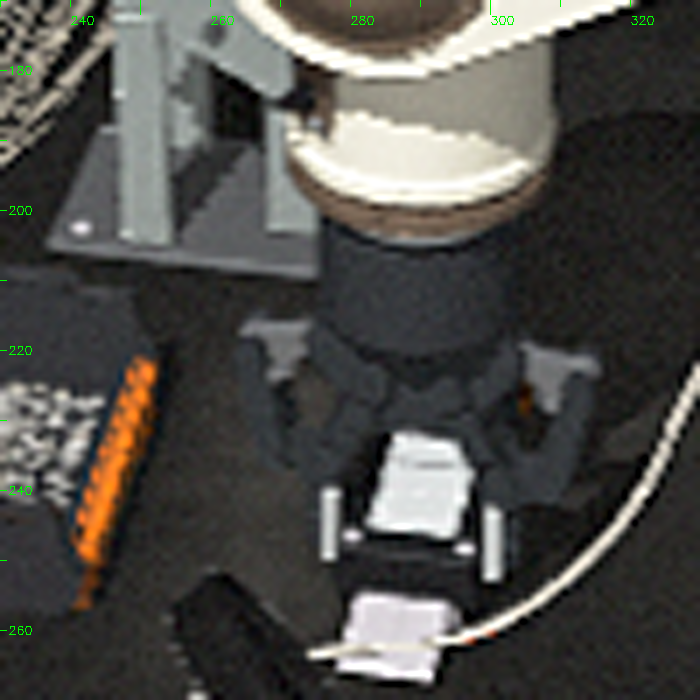

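Run:
```python
from pl import *
o=r.observe();p=o["tool_pos"]
print("lip end",atz("side",276.5,265.5,12.5),atz("side",290,267.5,12.5))
print("pad outer corner pred (y+11,z tip)",proj("side",[p+np.array([sx*28,11,-14]) for sx in(1,-1)]))
m=np.array([485.8,19.6-45,23])
for xg in(36,45): 
    m=np.array([485.8,p[1]-xg,23])
    print(xg,"lip end top corners",proj("side",[m+[18,112,-8],m+[-18,112,-8],m+[18,112,-13]]),"body end top corners",proj("side",[m+[28,70,13],m+[-28,70,13]]))
```

```text
lip end [505.18  89.51  12.5 ] [469.04  90.6   12.5 ]
pad outer corner pred (y+11,z tip) [[277.68 250.59]
 [298.01 253.08]]
36 lip end top corners [[276.55 266.38]
 [290.14 268.11]
 [276.57 267.82]] body end top corners [[275.91 249.57]
 [296.73 252.11]]
45 lip end top corners [[277.23 264.12]
 [290.74 265.84]
 [277.24 265.56]] body end top corners [[276.58 247.44]
 [297.28 249.96]]
```

Run:
```python
from pl import *
crop("",cv2.imread("pics/s10.png"),265,225,45,47,14,"pics/s10d.png")
```

```text
(no output)
```

View pics/s10d.png

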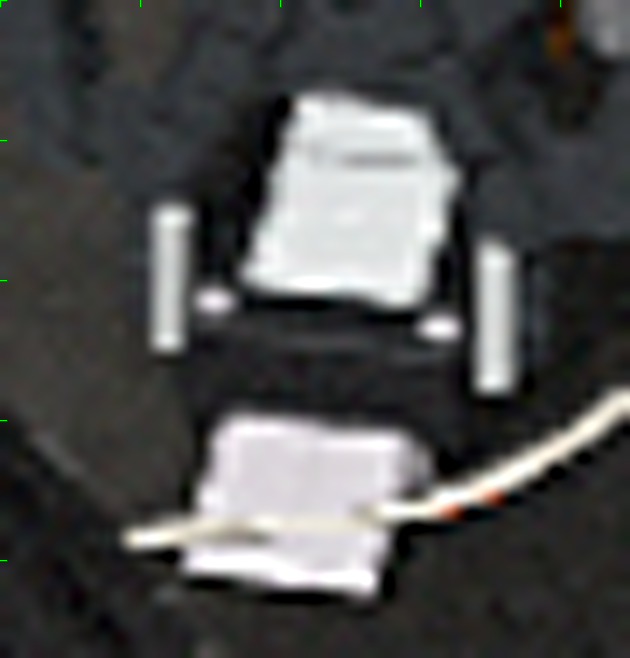

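```bash
cat > fd.py <<'E'
from pl import *
F=np.array([556,313.5]); A=np.radians(-5); ux=np.array([np.cos(A),np.sin(A)]); uy=np.array([-ux[1],ux[0]])
def tp(fx,fy,z): return np.r_[F+fx*ux+fy*uy,z]
E
python3 - <<'E'
from fd import *
show([(tp(-160,0,150),tool(175)),(tp(-160,0,46),tool(175))])
E
python3 -m creep '0 0 -0.2 0 0 0 1;0 0 -0.6 0 0 0 1;0 0 -1.4 0 0 0 1;0 0 -2.2 0 0 0 1;0 0 -2.5 0 0 0 1;0 0 -2.5 0 0 0 1'
```

```text
clk 12.6 tcp [485.75  19.61  27.6 ] w 54.706204270948206 F [-2.46 -1.13  8.72]
[ 6.152 -1.776 -2.465  0.001  0.004 -1.484]
[ 6.156 -1.782 -0.385  0.001  0.004 -1.484]
clock: 13.35
tool_pos: [485.2, 20.0, 151.8]
ee_rot: [[0.0, 1.0, 0.003], [1.0, 0.0, -0.002], [-0.002, 0.003, -1.0]]
ft_force: [-0.2, -0.0, -4.0]
width: 54.9
```

```bash
python3 -m creep '0.7 -0.2 0 0 0 -0.18 1;1.5 -0.4 0 0 0 -0.36 1;2.3 -0.6 0 0 0 -0.54 1;3.1 -0.8 0 0 0 -0.72 1;3.9 -1.1 0 0 0 -0.9 1;4.7 -1.4 0 0 0 -1.08 1;5.5 -1.6 0 0 0 -1.26 1;6.15 -1.77 0 0 0 -1.44 1;6.15 -1.77 0 0 0 -1.484 1;6.15 -1.77 0 0 0 -1.484 1;6.15 -1.77 0 0 0 -1.484 1'
python3 - <<'E'
from fd import *
show([(tp(-160,0,46),tool(175))])
cv2.imwrite("pics/s11.png",r.grab_frame("side")[:,:,::-1]);cv2.imwrite("pics/t11.png",r.grab_frame("top")[:,:,::-1])
crop("",cv2.imread("pics/s11.png"),180,250,130,100,6,"pics/s11c.png")
crop("",cv2.imread("pics/t11.png"),130,150,110,100,6,"pics/t11c.png")
E
```

```text
clock: 14.72
tool_pos: [396.4, 327.0, 150.0]
ee_rot: [[-0.996, 0.089, 0.0], [0.089, 0.996, -0.002], [-0.001, -0.002, -1.0]]
ft_force: [-0.4, -0.1, -2.6]
width: 55.0
clk 14.725 tcp [396.41 326.97 149.96] w 55.04980006527464 F [-0.44 -0.11 -2.59]
[-0.002  0.014  2.079 -0.002  0.001 -0.001]
```

View pics/s11c.png

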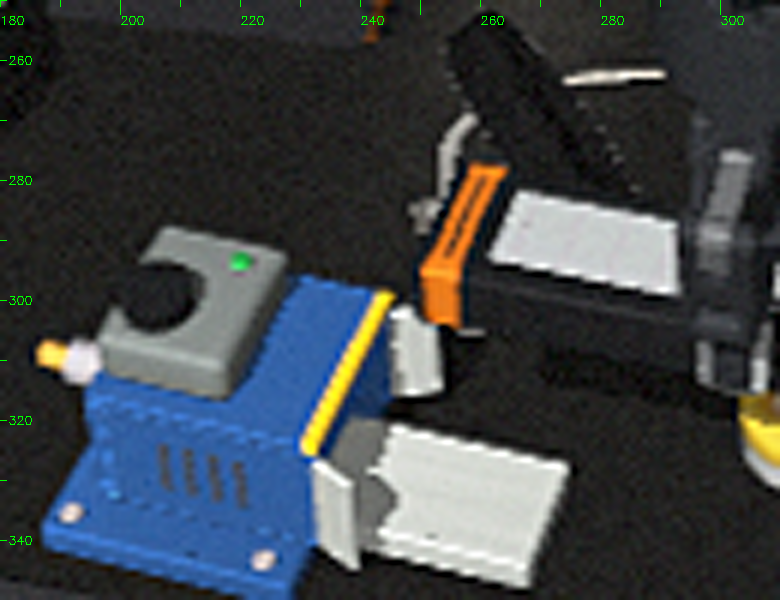

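View pics/t11c.png

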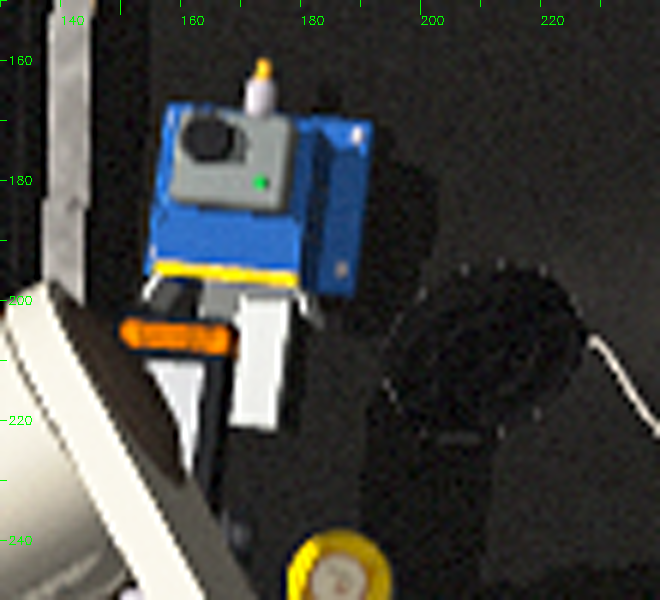

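Run:
```python
from fd import *
for xg in (36,42): 
    C=[tp(-160+xg+70,s*28,150-4.6+dz) for s in(1,-1) for dz in (13,)]
    print(xg,proj("top",C),proj("side",C))
# nose near bottom and feeder model check
m=tp(-85,0,14); print(proj("top",[tp(-85,26,14),tp(-85,-26,14),tp(-10,26,14),tp(-10,-26,14)]),proj("side",[tp(-85,26,14),tp(-85,-26,14)]))
```

```text
36 [[149.76 204.11]
 [167.69 205.52]] [[251.36 294.35]
 [259.84 276.19]]
42 [[149.98 202.21]
 [167.91 203.61]] [[248.57 293.77]
 [257.16 275.66]]
[[160.21 219.5 ]
 [175.51 220.71]
 [162.68 197.67]
 [177.89 198.85]] [[267.51 343.75]
 [274.27 326.22]]
```

```bash
python3 -m creep '-0.1 0 0.5 0 0 0 1;-0.1 0 1.2 0 0 0 1;-0.1 0 1.8 0 0 0 1;-0.1 0 2.05 0 0 0 1;-0.1 0 2.05 0 0 0 1'
python3 - <<'E'
from fd import *
o=r.observe();print(o["ft_force"])
show([(tp(-42,-1,46),tool(175))])
cv2.imwrite("pics/s12.png",r.grab_frame("side")[:,:,::-1]);cv2.imwrite("pics/t12.png",r.grab_frame("top")[:,:,::-1])
crop("",cv2.imread("pics/s12.png"),200,280,120,90,6,"pics/s12c.png")
crop("",cv2.imread("pics/t12.png"),140,170,80,90,6,"pics/t12c.png")
E
```

```text
clock: 15.45
tool_pos: [401.7, 326.6, 48.3]
ee_rot: [[-0.996, 0.087, 0.001], [0.087, 0.996, -0.002], [-0.001, -0.002, -1.0]]
ft_force: [-0.7, -0.5, -2.9]
width: 54.6
[-0.65 -0.47 -2.91]
clk 15.45 tcp [401.68 326.64  48.26] w 54.62997726024718 F [-0.65 -0.47 -2.91]
[-2.257 -0.012  0.047 -0.002  0.001 -0.   ]
```

View pics/s12c.png

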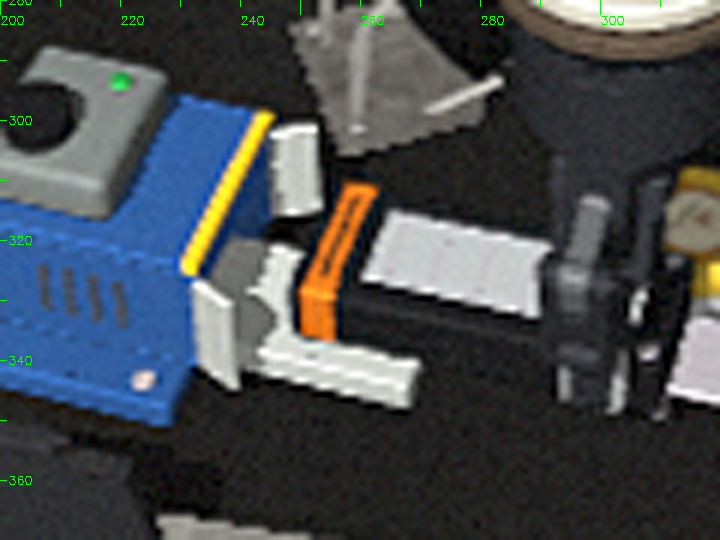

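View pics/t12c.png

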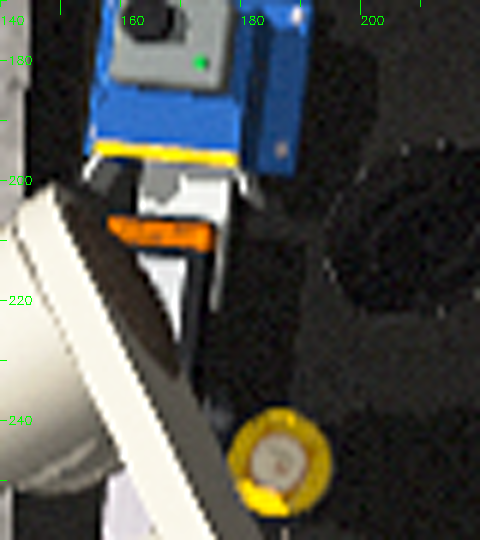

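```bash
python3 -m creep '-0.3 -0.01 0.03 0 0 0 1;-0.7 -0.01 0.03 0 0 0 1;-1.1 -0.01 0.03 0 0 0 1;-1.5 -0.01 0.03 0 0 0 1;-1.5 -0.01 0.03 0 0 0 1'; python3 -m creep '-0.2 0 0 0 0 0 1;-0.4 0 0 0 0 0 1;-0.4 0 0 0 0 0 1'
python3 - <<'E'
from fd import *
o=r.observe();print(o["ft_force"],o["torque"])
show([(tp(-42,-1,46),tool(175))])
cv2.imwrite("pics/s13.png",r.grab_frame("side")[:,:,::-1])
crop("",cv2.imread("pics/s13.png"),180,280,120,90,6,"pics/s13c.png")
E
```

```text
clock: 16.18
tool_pos: [478.4, 319.4, 46.8]
ee_rot: [[-0.996, 0.088, 0.002], [0.088, 0.996, -0.002], [-0.002, -0.001, -1.0]]
ft_force: [-0.0, -0.4, -3.0]
width: 54.8
clock: 16.55
tool_pos: [497.0, 318.0, 47.0]
ee_rot: [[-0.996, 0.087, 0.002], [0.087, 0.996, -0.001], [-0.002, -0.001, -1.0]]
ft_force: [0.3, 0.7, -3.1]
width: 54.8
[ 0.32  0.75 -3.06] [-0.02  0.1   0.03]
clk 16.55 tcp [496.99 318.02  47.05] w 54.773970228009695 F [ 0.32  0.75 -3.06]
[-0.344 -0.007  0.022 -0.001  0.002  0.   ]
```

View pics/s13c.png

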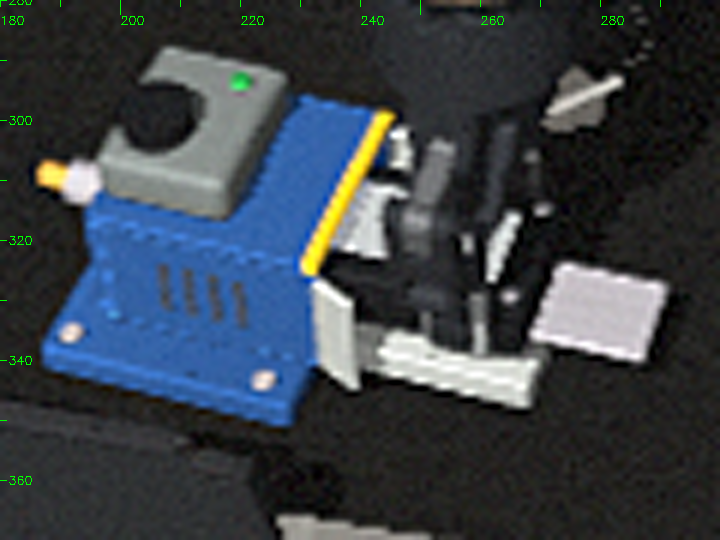

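```bash
python3 -m creep '-0.1 0 0.02 0 0 0 1;-0.2 0 0.03 0 0 0 1;-0.26 0 0.03 0 0 0 1;-0.26 0 0.03 0 0 0 1'; python3 -m creep '-0.04 0 0 0 0 0 1;-0.06 0 0 0 0 0 1'
```

```text
clock: 17.1
tool_pos: [509.4, 316.9, 45.5]
ee_rot: [[-0.996, 0.087, 0.002], [0.087, 0.996, -0.002], [-0.002, -0.001, -1.0]]
ft_force: [-0.3, 0.4, -2.5]
width: 54.9
clock: 17.35
tool_pos: [511.5, 316.8, 45.3]
ee_rot: [[-0.996, 0.087, -0.0], [0.087, 0.996, -0.002], [0.0, -0.002, -1.0]]
ft_force: [-10.9, 1.9, -1.1]
width: 54.7
```

```bash
python3 -m creep '-0.03 0 0 0 0 0 1;-0.03 0 0 0 0 0 1'
python3 - <<'E'
from fd import *
cv2.imwrite("pics/s14.png",r.grab_frame("side")[:,:,::-1]);cv2.imwrite("pics/t14.png",r.grab_frame("top")[:,:,::-1])
crop("",cv2.imread("pics/s14.png"),220,290,70,60,11,"pics/s14c.png")
crop("",cv2.imread("pics/t14.png"),140,180,60,60,9,"pics/t14c.png")
o=r.observe();p=o["tool_pos"];R=o["ee_rot"]
for xg in(36,40,44):
    m=p+R@np.array([-xg,0,4.6]); 
    print(xg,"lip end bottom",proj("side",[m+R@np.array([112,s,8]) for s in(18,-18)]),"feeder-x mid",(m[:2]-F)@ux)
E
```

```text
clock: 17.6
tool_pos: [511.6, 316.9, 45.0]
ee_rot: [[-0.996, 0.087, -0.003], [0.087, 0.996, -0.002], [0.003, -0.002, -1.0]]
ft_force: [-17.9, 3.6, 2.9]
width: 55.3
36 lip end bottom [[284.22 338.62]
 [288.57 326.32]] feeder-x mid -8.589687976295993
40 lip end bottom [[282.44 338.23]
 [286.83 325.95]] feeder-x mid -4.589705697184682
44 lip end bottom [[280.67 337.84]
 [285.1  325.58]] feeder-x mid -0.589723418073371
```

View pics/s14c.png

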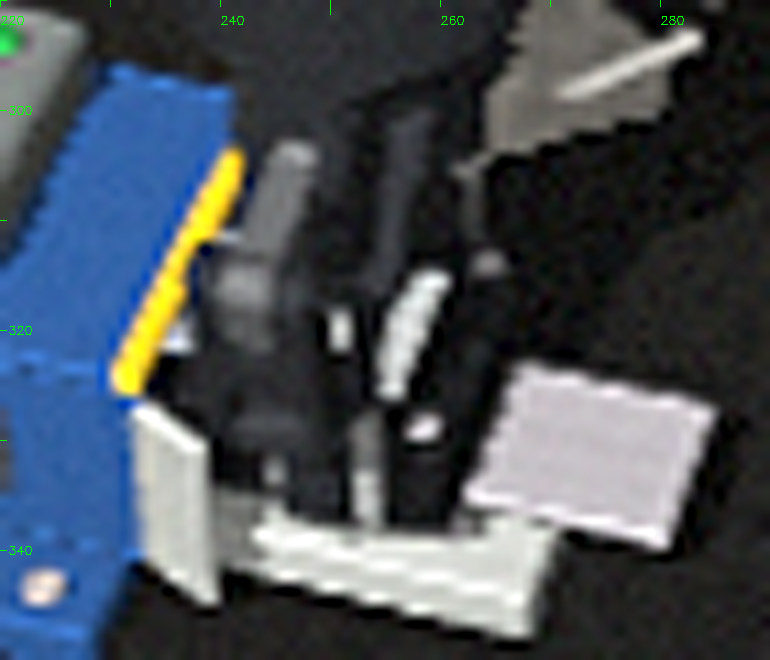

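View pics/t14c.png

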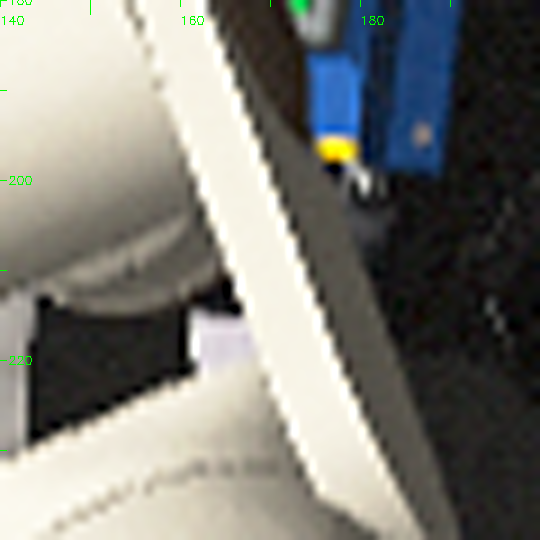

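```bash
python3 -m creep '0.02 0 0.03 0 0 0 1;0.02 0 0.05 0 0 0 1;0.02 0 0.05 0 0 0 1'; python3 -m creep '0 0 0.02 0 0 0 1;0 0 0.02 0 0 0 1'
```

```text
clock: 18.08
tool_pos: [511.5, 316.9, 43.0]
ee_rot: [[-0.996, 0.087, -0.001], [0.087, 0.996, -0.002], [0.001, -0.002, -1.0]]
ft_force: [-12.0, 2.1, 4.2]
width: 54.8
clock: 18.32
tool_pos: [511.4, 317.0, 42.2]
ee_rot: [[-0.996, 0.087, -0.001], [0.087, 0.996, -0.002], [0.001, -0.002, -1.0]]
ft_force: [-15.6, 1.7, 7.6]
width: 54.7
```

```bash
python3 -m creep '0 0 0.02 0 0 0 1;0 0 0.02 0 0 0 1'; python3 -m creep '0 0 0.02 0 0 0 1;0 0 0.02 0 0 0 1'
```

```text
clock: 18.58
tool_pos: [511.6, 317.0, 41.7]
ee_rot: [[-0.996, 0.087, -0.001], [0.087, 0.996, -0.001], [0.0, -0.001, -1.0]]
ft_force: [-16.1, 0.3, 11.5]
width: 54.8
clock: 18.82
tool_pos: [511.6, 317.1, 41.6]
ee_rot: [[-0.996, 0.086, -0.0], [0.086, 0.996, -0.001], [0.0, -0.001, -1.0]]
ft_force: [-22.1, -2.2, 26.5]
width: 54.9
```

```bash
python3 -m creep '0 0 -0.02 0 0 0 0;0 0 -0.02 0 0 0 0;0 0 -0.02 0 0 0 0;0 0 -0.02 0 0 0 0;0 0 -0.02 0 0 0 0'; python3 -m creep '0.1 0 -0.6 0 0 0 0;0.2 0 -1.6 0 0 0 0;1 0 -2.6 0 0 0 0;2.2 0 -2.8 0 0 0 0;2.2 0 -2.8 0 0 0 0;2.2 -1.2 -2.8 0 0 0 0;2.2 -2.4 -2.8 0 0 0 0;2.2 -3.6 -2.8 0 0 0 0;2.2 -4.8 -2.8 0 0 0 0;2.2 -4.8 -2.8 0 0 0 0'
python3 - <<'E'
from fd import *
cv2.imwrite("pics/s15.png",r.grab_frame("side")[:,:,::-1]);cv2.imwrite("pics/t15.png",r.grab_frame("top")[:,:,::-1])
crop("",cv2.imread("pics/s15.png"),200,285,100,70,8,"pics/s15c.png")
crop("",cv2.imread("pics/t15.png"),140,160,70,80,7,"pics/t15c.png")
for z in(29,24): print("home lip end",z,proj("side",[tp(-112,s,z) for s in(18,-18)]),proj("top",[tp(-112,s,z) for s in(18,-18)]))
print("home body end top",proj("side",[tp(-70,s,50) for s in(28,-28)]),proj("top",[tp(-70,s,50) for s in(28,-28)]))
E
```

```text
clock: 19.45
tool_pos: [512.8, 316.6, 41.0]
ee_rot: [[-0.996, 0.087, 0.002], [0.087, 0.996, -0.002], [-0.002, -0.001, -1.0]]
ft_force: [0.7, 0.2, 0.7]
width: 85.3
clock: 20.7
tool_pos: [382.4, 83.7, 181.2]
ee_rot: [[-0.996, 0.093, 0.002], [0.093, 0.996, -0.002], [-0.002, -0.002, -1.0]]
ft_force: [-0.1, 1.0, 0.3]
width: 85.5
home lip end 29 [[280.32 339.07]
 [284.77 326.82]] [[160.63 227.16]
 [171.33 228.01]]
home lip end 24 [[280.33 340.59]
 [284.76 328.34]] [[160.98 227.32]
 [171.65 228.16]]
home body end top [[260.28 331.92]
 [267.95 313.25]] [[157.56 213.7 ]
 [174.37 215.02]]
```

View pics/s15c.png

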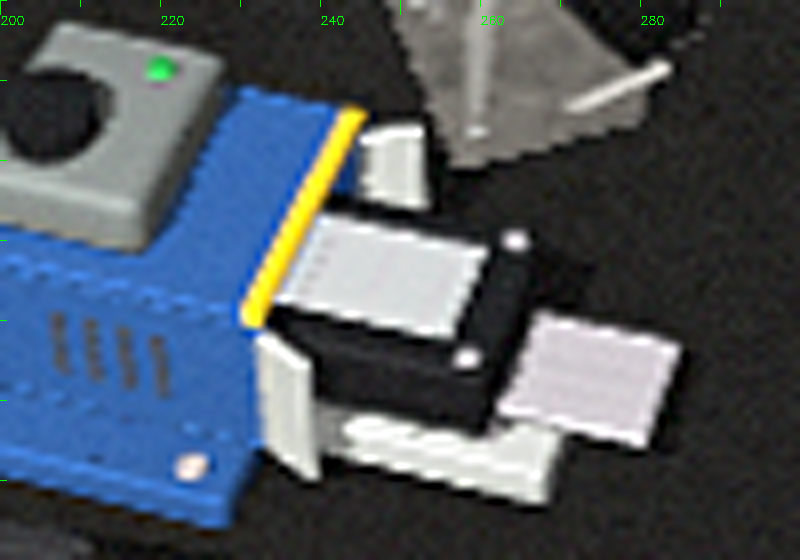

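View pics/t15c.png

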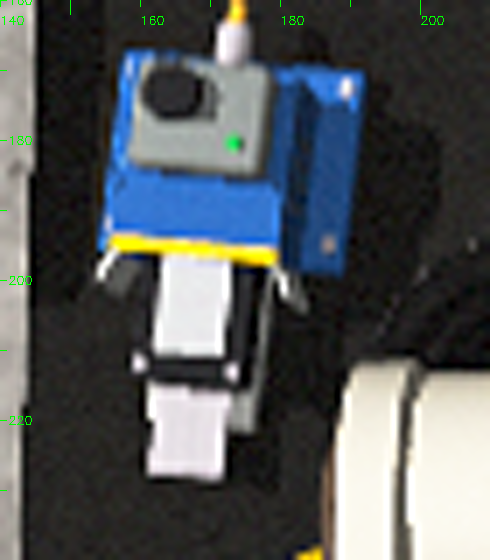

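Run:
```python
from plant import r
o=r.observe();print(o["clock"],o["ft_force"],o["width"])
print(r.hand_in())
```

```text
20.8 [-0.42267504  1.31130772 -0.09846121] 85.32671511835711
the job is handed in; nothing more can be done
None
```

The magazine is loaded nose first under the feeder's hood, released and standing on the floor. I handed the job in at 20.8 s; it gave no verdict.

**What I did:**
- **Taking it off the rack:** I gripped the nose half and tipped the magazine level about the ledge bar. I then eased the nib off, lifted about 17 mm and drew the lip out from under the keeper, with no contact forces during the draw.
- **Setting it down:** I lowered it flat on the bare bench with its length across the robot (along y), until the force sensor showed contact, and let go.
- **Loading:** I took it again by the lip end, turned it and pushed it in until the force rose to about 18 N. I then lowered it onto the floor, released and backed away.

**Last checks:**
- **Home position:** In both cameras the lip end is within about 1 px (2–3 mm) of where it should be when fully home. When I opened the fingers, the arm moved on about 1 mm with no force, so it was the magazine that had stopped, not the fingers on the guides.
- **Robot clear:** The gripper is empty and raised to about 180 mm, and the wrist force is near zero.
- **Bystanders:** Nothing was touched in any picture or force reading. I did not re-measure the bystanders, and I never positively identified the tape or the screwdriver.

**Disagreements:**
- **Magazine height on the rack:** It sat about 20 mm higher than my first reading of the 85 mm figure. That figure fits if it is measured to the plane of the feet.
- **Second grip:** My estimates of where it fell along the magazine ranged from 36 to 45 mm from its middle.
- **Feeder position:** The two cameras disagreed on this by 2–3 mm.

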